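# Press the proud sample tubes home

## Task

Two of the red-capped sample tubes in the foam racks have not been pushed in properly and stand proud of the rest. With the fingertips, gently press each of the two straight down until it is fully home, level with the others, and withdraw. Do not pull any tube up, and leave the other tubes, the marker pen standing among them, the racks and everything lying about as they are.

Things in the scene. Friction and masses are not known exactly. Their poses are not given: they have to be found in the camera images.
- rack_left: white foam tube rack on the robot's left, 240 mm (its x axis, roughly away from the robot) x 150 x 60 mm high with a 5 mm foot flange, fixed to the table; origin at the centre of its underside. Staggered holes, nearest 35 mm apart; some hold further tubes, all home (cap tops 120 mm above the table), that count as part of the rack; others are empty
- rack_right: second rack of the same kind, on the robot's right
- tube1: upright red-capped sample tube in one of the racks' holes, cap 19 mm across, 20 mm high, hollow on top; origin at the centre of the cap's top. Home, the origin is 120 mm above the table, like its neighbours; a proud tube stands 20 to 32 mm higher. It slides only straight up and down: the foam grips it with about 4 N all the way, then the bottom of the hole stops it
- tube2: upright red-capped sample tube in one of the racks' holes, cap 19 mm across, 20 mm high, hollow on top; origin at the centre of the cap's top. Home, the origin is 120 mm above the table, like its neighbours; a proud tube stands 20 to 32 mm higher. It slides only straight up and down: the foam grips it with about 4 N all the way, then the bottom of the hole stops it
- tube3: upright red-capped sample tube in one of the racks' holes, cap 19 mm across, 20 mm high, hollow on top; origin at the centre of the cap's top. Home, the origin is 120 mm above the table, like its neighbours; a proud tube stands 20 to 32 mm higher. It slides only straight up and down: the foam grips it with about 4 N all the way, then the bottom of the hole stops it
- tube4: upright red-capped sample tube in one of the racks' holes, cap 19 mm across, 20 mm high, hollow on top; origin at the centre of the cap's top. Home, the origin is 120 mm above the table, like its neighbours; a proud tube stands 20 to 32 mm higher. It slides only straight up and down: the foam grips it with about 4 N all the way, then the bottom of the hole stops it
- tube5: upright red-capped sample tube in one of the racks' holes, cap 19 mm across, 20 mm high, hollow on top; origin at the centre of the cap's top. Home, the origin is 120 mm above the table, like its neighbours; a proud tube stands 20 to 32 mm higher. It slides only straight up and down: the foam grips it with about 4 N all the way, then the bottom of the hole stops it
- tube6: upright red-capped sample tube in one of the racks' holes, cap 19 mm across, 20 mm high, hollow on top; origin at the centre of the cap's top. Home, the origin is 120 mm above the table, like its neighbours; a proud tube stands 20 to 32 mm higher. It slides only straight up and down: the foam grips it with about 4 N all the way, then the bottom of the hole stops it
- tube7: upright red-capped sample tube in one of the racks' holes, cap 19 mm across, 20 mm high, hollow on top; origin at the centre of the cap's top. Home, the origin is 120 mm above the table, like its neighbours; a proud tube stands 20 to 32 mm higher. It slides only straight up and down: the foam grips it with about 4 N all the way, then the bottom of the hole stops it
- tube8: upright red-capped sample tube in one of the racks' holes, cap 19 mm across, 20 mm high, hollow on top; origin at the centre of the cap's top. Home, the origin is 120 mm above the table, like its neighbours; a proud tube stands 20 to 32 mm higher. It slides only straight up and down: the foam grips it with about 4 N all the way, then the bottom of the hole stops it
- marker: marker pen with a black cap, 14 mm across, standing upright in one of the racks' holes among the tubes; origin at the centre of its top, 155 mm above the table. Not a tube: leave it alone
- sanitiser: clear hand-sanitiser bottle, white cap, 64 mm across and 165 mm high, standing right of the racks; origin at the centre of its foot
- tag_pliers: grey metal ear-tag pliers lying flat, about 250 mm long and 17 mm high, right of the racks; origin on the table under the handles' middle
- ear_tag1: orange plastic ear tag, 75 mm long and 14 mm high, lying on the robot's side of the gap between the racks; origin at the centre of its underside
- ear_tag2: orange plastic ear tag of the same kind, lying beyond the racks; origin at the centre of its underside
- forceps: thin steel forceps, 133 mm long and 5 mm high, lying in the gap between the racks; origin at the centre of the underside
- steel_tray: shallow open steel tray, 190 x 120 x 22 mm, left of the racks; origin at the centre of its underside

How it is judged:
At the end, for the whole second after the job is handed in: All the tubes are fully home and at rest: every cap top within 3 mm of the seated height of 120 mm above the table (height (world z) of each of tube1, tube2, tube3, tube4, tube5, tube6, tube7, tube8 below 0.123 m and linear speed of each of tube1, tube5 below 0.01 m/s); the robot touches nothing.
It fails at once if a tube that stood proud is pulled up instead of pressed (its cap top 156 mm or more above the table) (height (world z) of any of tube1, tube5 above 0.156 m).
It fails at once if a tube is pressed roughly, with more than 25 N, or with some other part of the robot than its fingers (more than 3 N) (contact force between the fingers and tube1 above 25 N or contact force between the fingers and tube5 above 25 N or contact force between the arm and tube1 above 3 N or contact force between the arm and tube5 above 3 N).
It fails at once if another tube, the marker or a rack is pressed or knocked (more than 3 N) (contact force between any of the fingers, the arm and tube2 above 3 N or contact force between any of the fingers, the arm and tube3 above 3 N or contact force between any of the fingers, the arm and tube4 above 3 N or contact force between any of the fingers, the arm and tube6 above 3 N or contact force between any of the fingers, the arm and tube7 above 3 N or contact force between any of the fingers, the arm and tube8 above 3 N or contact force between any of the fingers, the arm and marker above 3 N or contact force between any of the fingers, the arm and rack_left above 3 N or contact force between any of the fingers, the arm and rack_right above 3 N).
It fails at once if another tube or the marker is drawn out or pushed (by more than 3 mm) (distance of any of tube2, tube3, tube4, tube6, tube7, tube8, marker from where it was at the start of the episode above 0.003 m).
It fails at once if something lying or standing on the table is moved (by more than 10 mm) (distance of any of sanitiser, tag_pliers, ear_tag1, ear_tag2, forceps, steel_tray from where it was at the start of the episode above 0.01 m).
It also fails if it takes over 38 s, if anything falls off the work surface, if the arm or the gripper's body presses on something with over 40 N, if the wrist force passes 120 N, or if a joint passes its speed limit or range.

## Robot

A 6-joint arm with a two-finger parallel gripper is mounted at the origin on the work surface. World frame = base frame: x ahead of the robot, y to its left, z up, the work surface at z = 0. Lengths are in m, angles in rad, forces in N, time in s.
With the tool pointing down it reaches from about 0.275 to 1 m from the base axis. Payload 8.4 kg.
Tool frame: the origin (TCP) lies between the finger pads; the fingertips stand nose_length ahead of it and the grasp point (between the pads) lies 5 mm behind it (nose_length is the distance from the TCP to the fingertips, in m); z points along the fingers, y is the line along which they close (so a half turn about z gives the same grasp; the last joint's range is limited). The gripper opens to 85 mm and grips with 20 to 120 N. Pads are 22 mm wide; open, the fingers measure 114 mm over their backs; the gripper's body (76 mm by 85 mm) begins 54 mm behind the grasp point. The pads swing forward as they close: fully open they stand 13 mm farther back than shut.
Start: joints at [1.236, 0.353, 1.633, -0, 1.155, -0.002], TCP at [0.204, 0.591, 0.245] pointing down, gripper open.
Joint ranges: [-2.63, 2.63], [-0.92, 2.1], [0.06, 2.66], [-1.3, 4.44], [0, 2.69], [-3.02, 3.02]. Speed limits (rad/s): [2.22, 2.22, 2.79, 3.14, 3.14, 3.14].

## Interface

Orientations are given as a rotation vector (axis times angle).
In Python, from station import * gives the robot as it stands.
- The arm moves only by the shell command python3 -m crank 'ROWS' [FORCE]. ROWS is JSON, a list of rows, each a list of 7 numbers: the shift along the tool's x, y, z in cm, then the turn, a rotation vector about the tool's x, y, z in rad, then the finger opening in cm, from 0 to 8.54. In form: [[x, y, z, ax, ay, az, grip], ...]. A call has 1 to 20 rows; each row is the pose to reach, as a shift and turn from the pose commanded when the call began, along the tool's axes at that moment; what a row does not reach only later rows make up. A row lasts 1/12 s, in which the tool goes at most 41.7 mm and 7.16 degrees, less where a joint would pass 70% of its speed; a pose out of reach is approached as far as the arm can. A call with a gripper value outside its range is refused whole. The fingers move at their own pace and stop on an object; FORCE is the grip in N (left out, the last holds). Time passes only in rows, so rows that repeat a pose let the fingers close. It gives the time, the measured TCP pose, the force, the opening and the grip force at its end, in the units of the state.
- sense(): the state, without advancing time (a new reading comes with each control period).
- get_image(name): name is "scene" or "top"; returns a dict with "img" (480x640x3 uint8, red, green, blue), "fx", "fy", "cx", "cy" (pixels), "dist" ([k1, k2, p1, p2, k3] as OpenCV has them; the pictures are not rectified), "rvec" (rotation vector, rad) and "tvec" (3), from world to camera coordinates, as OpenCV has them. Camera axes: x right, y down, z forward; pixel columns grow to the right and rows downward; lengths in m; the calibration is good to about 2 mm. A picture is of the moment at which its call begins. There is no depth.
- finish_job(): hands the job in; it is judged then, once.
The state is a dict: "clock": time; "joint_positions": joint angles; "qd": joint speeds; "effort": joint torques, N m; "position": TCP position; "eef_rot": TCP orientation; "contact_force": force on the tool from outside, world axes, zero at the start; "moment": the same for the moment, N m; "finger_gap": opening from 0.0 (shut) to 1.0 (fully open); "finger_force": force on a finger pad.
Only numpy, scipy, OpenCV 4.12 (cv2) and the standard library are available. Lean on these libraries where they do the work, as an engineer would, in place of code of your own. Each camera call takes 0.05 s, during which the arm holds its last target. There are 200 camera calls.

## Working session

There is one attempt and no reset: what is moved stays moved. The work goes in short steps, Python scripts to look and compute and a shell command to move; the robot and the scene stay as the last step left them, time stands still between calls to the robot, and variables do not carry over. Pictures are saved under pics/ and viewed, at most 10 in all, crops included, and the job is handed in when it is done.

```bash
mkdir -p pics; cat > h.py <<'E'
import numpy as np, cv2
from station import *
def save(n,f):
    d=get_image(n); cv2.imwrite(f,d["img"][:,:,::-1]); np.save(f[:-4]+".npy",d,allow_pickle=True); return d
def cam(d):
    K=np.array([[d["fx"],0,d["cx"]],[0,d["fy"],d["cy"]],[0,0,1]]);R=cv2.Rodrigues(np.array(d["rvec"],float))[0]
    return K,np.array(d["dist"],float),R,np.array(d["tvec"],float).ravel()
def ray(d,uv,z):
    K,D,R,t=cam(d);p=cv2.undistortPoints(np.array(uv,float).reshape(-1,1,2),K,D).reshape(-1,2)
    v=np.c_[p,np.ones(len(p))]@R; c=-R.T@t
    return c+v*((z-c[2])/v[:,2])[:,None]
def proj(d,X):
    K,D,R,t=cam(d);return cv2.projectPoints(np.array(X,float).reshape(-1,1,3),cv2.Rodrigues(R)[0],t,K,D)[0].reshape(-1,2)
E
python3 - <<'E'
from h import *
for n in("scene","top"):
    d=save(n,f"pics/{n}0.png"); K,D,R,t=cam(d); print(n,K[0,0],-R.T@t,R[2])
s=sense();print(s["clock"],s["position"],s["eef_rot"],s["contact_force"],s["finger_gap"])
import station;print([k for k in dir(station) if 'nose' in k.lower()], getattr(station,'nose_length',None))
E
```

```text
scene 460.99143326197344 [0.91878619 0.61291441 0.94301669] [-0.31476275 -0.55509262 -0.76993285]
top 521.5799458671383 [ 0.28330269 -0.01662016  1.43256247] [ 0.20104731 -0.00111864 -0.97958089]
0.1 [0.20403841 0.59034602 0.24466573] [-5.20277284e-01 -3.09798622e+00  1.85839118e-03] [0.08968583 0.24019019 1.07009477] 0.9985005802087573
['nose_length'] 0.014
```

View pics/scene0.png

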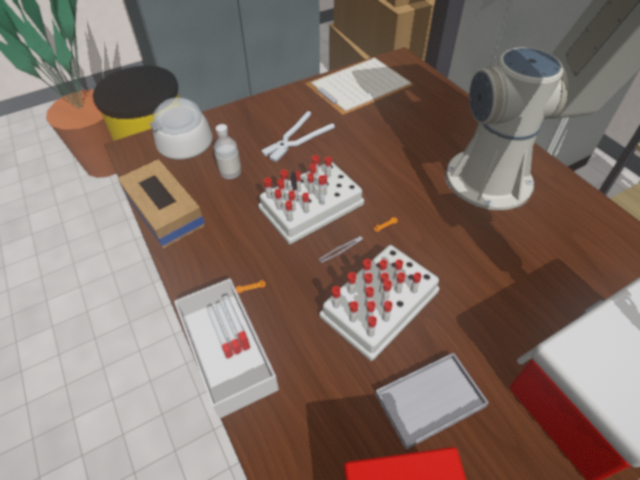

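View pics/top0.png

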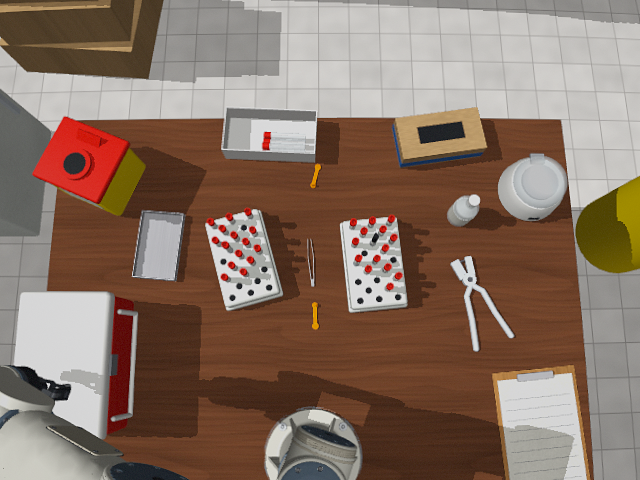

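View crops.

The scene view is blurred: the left rack is around (380,300) and the right around (310,200). The top view is sharp, with the racks around (243,258) and (375,262). Next I'll match the red caps across the two views.

```bash
cat > m.py <<'E'
from h import *
def blobs(d,box,up=4):
    x0,y0,x1,y1=box; im=cv2.resize(d["img"][y0:y1,x0:x1],None,fx=up,fy=up,interpolation=cv2.INTER_CUBIC).astype(int)
    m=((im[...,0]>110)&(im[...,0]-np.maximum(im[...,1],im[...,2])>60)).astype(np.uint8)
    n,l,s,c=cv2.connectedComponentsWithStats(m)
    k=[i for i in range(1,n) if s[i,4]>100]
    return (c[k]+.5)/up-.5+[x0,y0], s[k,4]/up**2
if __name__=="__main__":
    T=np.load("pics/top0.npy",allow_pickle=True).item();S=np.load("pics/scene0.npy",allow_pickle=True).item()
    a,sa=blobs(T,(195,195,420,320)); b,sb=blobs(S,(240,140,450,345))
    print(len(a),len(b)); print(np.c_[b,sb].round(1).tolist())
    for i,p in enumerate(a):
        r=[]
        for z in np.arange(.10,.150,.001):
            e=np.linalg.norm(proj(S,ray(T,p,z))-b,axis=1); j=e.argmin(); r.append((round(e[j],2),j,round(z,3)))
        best={}
        for q in r:
            if q[1] not in best or q[0]<best[q[1]][0]: best[q[1]]=q
        print(i,p.round(1),round(sa[i]),ray(T,p,.11)[0].round(3)[:2],[(float(q[0]),int(q[1]),float(q[2])) for q in sorted(best.values())[:3]])
    c1=cv2.resize(T["img"][195:320,200:415],None,fx=3.7,fy=3.7,interpolation=cv2.INTER_CUBIC); cv2.imwrite("pics/ct.png",c1[:,:,::-1])
    c2=cv2.resize(S["img"][145:360,250:450],None,fx=2.79,fy=2.79,interpolation=cv2.INTER_CUBIC); cv2.imwrite("pics/cs.png",c2[:,:,::-1])
E
python3 m.py
```

```text
30 25
[[312.9, 166.8, 171.6], [328.0, 160.1, 61.2], [280.9, 182.4, 185.4], [297.8, 175.1, 42.1], [322.5, 179.1, 67.2], [267.4, 181.5, 72.7], [289.9, 199.8, 109.1], [305.2, 196.7, 47.6], [385.7, 223.9, 126.0], [366.8, 263.5, 82.2], [382.9, 264.0, 68.4], [398.6, 264.0, 62.2], [351.6, 276.9, 86.2], [400.7, 276.8, 69.8], [368.1, 277.3, 72.0], [386.0, 280.9, 134.1], [416.7, 276.9, 64.7], [252.4, 285.8, 128.8], [335.7, 290.9, 87.5], [369.4, 291.1, 73.7], [370.7, 305.5, 75.8], [387.6, 305.5, 71.0], [353.6, 305.9, 75.7], [371.9, 320.7, 75.1], [243.2, 338.5, 96.1]]
0 [247.1 210.7] 49 [0.634 0.171] [(0.44, 18, 0.117)]
1 [228.5 215.7] 50 [0.62 0.22] [(0.15, 22, 0.116)]
2 [391.  217.8] 53 [ 0.613 -0.205] [(0.18, 5, 0.114)]
3 [372.  219.7] 52 [ 0.608 -0.155] [(0.67, 2, 0.149), (13.8, 6, 0.101)]
4 [209.8 220.8] 51 [0.607 0.269] [(0.43, 23, 0.116), (5.05, 20, 0.149)]
5 [352.9 221.4] 52 [ 0.604 -0.105] [(0.54, 6, 0.13)]
6 [221.6 227.8] 44 [0.588 0.237] [(0.56, 20, 0.115), (4.82, 19, 0.149)]
7 [382.6 228.6] 47 [ 0.584 -0.183] [(0.34, 2, 0.116)]
8 [251.9 229.1] 43 [0.584 0.158] [(0.71, 12, 0.115), (11
[... 672 characters left out ...]
0, 0.148)]
19 [358.2 257.7] 47 [ 0.508 -0.117] [(1.01, 4, 0.144)]
20 [376.7 257.8] 45 [ 0.507 -0.165] [(0.03, 0, 0.148), (12.68, 4, 0.104), (12.73, 3, 0.103)]
21 [249.7 259.2] 46 [0.505 0.162] [(0.28, 10, 0.113)]
22 [230.9 264.5] 45 [0.491 0.21 ] [(0.47, 13, 0.113), (5.1, 11, 0.147)]
23 [387.4 266.4] 49 [ 0.485 -0.192] [(0.21, 0, 0.116)]
24 [368.  268.3] 47 [ 0.48  -0.142] [(1.1, 4, 0.109), (8.13, 1, 0.149)]
25 [242.7 271.1] 45 [0.474 0.179] [(0.51, 11, 0.112)]
26 [398.2 275.2] 49 [ 0.462 -0.219] [(4.61, 0, 0.1), (12.94, 1, 0.131)]
27 [223.8 276.5] 45 [0.46  0.227] [(0.71, 16, 0.112)]
28 [389.7 286. ] 46 [ 0.434 -0.197] [(0.38, 1, 0.114)]
29 [314.4 309.8] 66 [ 0.375 -0.005] [(23.71, 8, 0.1)]
```

View pics/ct.png

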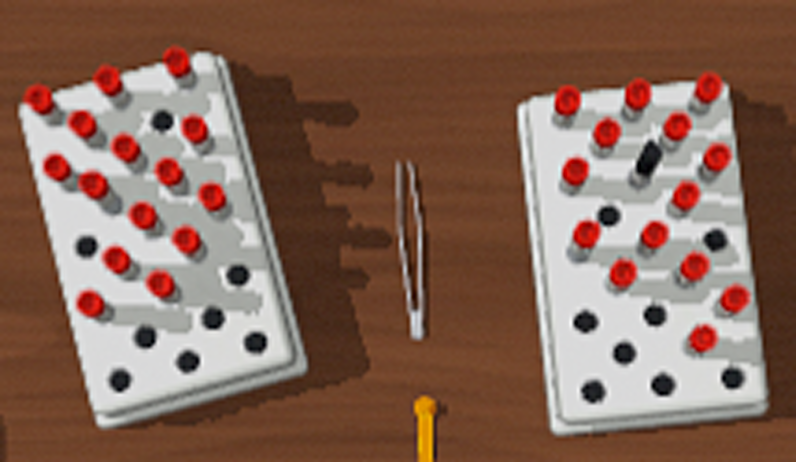

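View pics/cs.png

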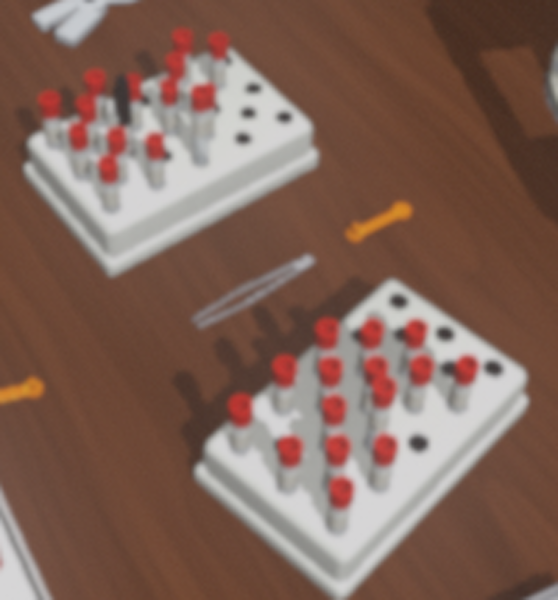

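Two caps stand out. In the top view they are at (224.5,244.2) in the left rack and (358.2,257.7) in the right rack (scene (322.5,179)). Both triangulate about 30 mm high. I'll refine them with a lattice fit.

```bash
cat > l.py <<'E'
from m import *
T=np.load("pics/top0.npy",allow_pickle=True).item();S=np.load("pics/scene0.npy",allow_pickle=True).item()
a,_=blobs(T,(195,195,420,320)); P=ray(T,a,.1145)[:,:2]
def fit(ids,o,A,bad):
    g=[i for i in ids if i!=bad]
    M=np.array(A,float); o=np.array(o,float)
    for _ in range(4):
        ij=np.rint((P[g]-o)@np.linalg.inv(M)); X=np.c_[ij,np.ones(len(g))]
        s=np.linalg.lstsq(X,P[g],rcond=None)[0]; M,o=s[:2],s[2]
    print("resid mm",np.abs(X@s-P[g]).max()*1e3,"basis",M.round(4).tolist(),np.degrees(np.arctan2(M[:,1],M[:,0])).round(1), 'parity',set((ij.sum(1)%2).astype(int)))
    for z in np.arange(.125,.152,.004):
        p=ray(T,a[bad],z-.0055)[0,:2]; q=(p-o)@np.linalg.inv(M); n=np.rint(q)
        print(" top z",round(z,3),"lattice",q.round(2),"p",p.round(4),"node",(n@M+o).round(4))
L=[0,1,4,6,8,10,12,14,15,17,18,21,22,25,27]; Rr=[i for i in range(29) if i not in L]
fit(L,P[1],[[-.007,.0245],[-.024,-.007]],15)
fit(Rr,P[2],[[-.0025,.025],[-.025,-.0025]],19)
print("marker",ray(T,[[200+650/3.7,195+148/3.7]],.155))
s=sense();R=cv2.Rodrigues(np.array(s["eef_rot"]))[0];print(R.round(3),s["position"])
E
python3 l.py
```

```text
resid mm 0.7083017721244422 basis [[-0.0067, 0.0241], [-0.0243, -0.0068]] [ 105.6 -164.3] parity {np.int64(0)}
 top z 0.125 lattice [1.1  2.83] p [0.5424 0.2262] node [0.5389 0.2227]
 top z 0.129 lattice [1.08 2.87] p [0.5416 0.2255] node [0.5389 0.2227]
 top z 0.133 lattice [1.06 2.91] p [0.5408 0.2247] node [0.5389 0.2227]
 top z 0.137 lattice [1.04 2.94] p [0.54  0.224] node [0.5389 0.2227]
 top z 0.141 lattice [1.02 2.98] p [0.5392 0.2233] node [0.5389 0.2227]
 top z 0.145 lattice [1.   3.02] p [0.5384 0.2225] node [0.5389 0.2227]
 top z 0.149 lattice [0.98 3.06] p [0.5377 0.2218] node [0.5389 0.2227]
resid mm 0.7030970185576413 basis [[-0.0024, 0.0249], [-0.025, -0.0023]] [  95.5 -174.7] parity {np.int64(0)}
 top z 0.125 lattice [3.9  3.83] p [ 0.5062 -0.1167] node [ 0.5018 -0.1145]
 top z 0.129 lattice [3.91 3.86] p [ 0.5055 -0.1164] node [ 0.5018 -0.1145]
 top z 0.133 lattice [3.93 3.89] p [ 0.5049 -0.1161] node [ 0.5018 -0.1145]
 top z 0.137 lattice [3.94 3.91] p [ 0.5042 -0.1158] node [ 0.5018 -0.1145]
 top z 0.141 lattice [3.96 3.94] p [ 0.5035 -0.1155] node [ 0.5018 -0.1145]
 top z 0.145 lattice [3.97 3.96] p [ 0.5028 -0.1152] node [ 0.5018 -0.1145]
 top z 0.149 lattice [3.98 3.99] p [ 0.5021 -0.1149] node [ 0.5018 -0.1145]
marker [[ 0.55763724 -0.15902391  0.155     ]]
[[-0.945  0.327 -0.   ]
 [ 0.327  0.945 -0.001]
 [ 0.    -0.001 -1.   ]] [0.20403841 0.59034602 0.24466573]
```

```bash
python3 -m crank '[[-1,-0.55,0,0,0,-0.02,0],[-3,-1.6,0,0,0,-0.06,0],[-6,-3.3,0,0,0,-0.1,0],[-9,-4.9,0,0,0,-0.14,0],[-12,-6.5,0,0,0,-0.18,0],[-15,-8.2,0,0,0,-0.22,0],[-18,-9.8,0,0,0,-0.26,0],[-21,-11.4,0,0,0,-0.3,0],[-24,-13.1,0,0,0,-0.34,0],[-27,-14.7,0,0,0,-0.38,0],[-30,-16.3,0,0,0,-0.4,0],[-33,-18,0,0,0,-0.43,0],[-36,-19.6,0,0,0,-0.43,0],[-39,-21.2,0,0,0,-0.43,0],[-41.5,-22.6,0,0,0,-0.43,0],[-43,-23.4,0,0,0,-0.43,0],[-43.7,-23.8,0,0,0,-0.43,0],[-43.7,-23.8,0,0,0,-0.43,0],[-43.7,-23.8,0,0,0,-0.43,0],[-43.7,-23.8,0,0,0,-0.43,0]]' 20
cat > w.py <<'E'
import sys; from h import *
s=sense();R=cv2.Rodrigues(np.array(s["eef_rot"]))[0];t=np.array(eval(sys.argv[1]))
print(s["clock"],s["position"],s["contact_force"],s["finger_gap"],s["joint_positions"][5]);print(R.round(4)); print("cm in tool",(R.T@(t-s["position"])*100).round(2))
E
python3 w.py '[.5389,.2227,.18]'
```

```text
clock: 1.77
position: [0.5386, 0.2238, 0.2451]
eef_rot: [0.154, -3.137, -0.0]
contact_force: [-0.2, -0.0, 0.5]
finger_gap: -0.002
finger_force: 0.0
1.7667 [0.53856571 0.22378574 0.2450823 ] [-0.20760273 -0.03465894  0.46366559] -0.0017068741968551447 -1.2777745978720259
[[-9.952e-01 -9.770e-02 -8.000e-04]
 [-9.770e-02  9.952e-01  1.000e-04]
 [ 8.000e-04  2.000e-04 -1.000e+00]]
cm in tool [-0.03 -0.11  6.51]
```

```bash
python3 -m crank '[[0,-0.1,0.5,0,0,0,0],[0,-0.1,1.5,0,0,0,0],[0,-0.1,3,0,0,0,0],[0,-0.1,4.5,0,0,0,0],[0,-0.1,5.6,0,0,0,0],[0,-0.1,6.1,0,0,0,0],[0,-0.1,6.3,0,0,0,0],[0,-0.1,6.3,0,0,0,0]]'
python3 - <<'E'
from h import *
S=save("scene","pics/s1.png");T=save("top","pics/t1.png")
p=sense()["position"]; tip=[p[0],p[1],p[2]-.014]
print(proj(S,[tip,[.5389,.2227,.143]]),proj(T,[tip,[.5389,.2227,.143]]))
a=cv2.resize(S["img"][200:350,310:460],(390,390)); b=cv2.resize(T["img"][190:320,170:300],(390,390))
cv2.imwrite("pics/c1.png",np.hstack([a,b])[:,:,::-1])
E
```

```text
clock: 2.43
position: [0.5393, 0.2221, 0.1818]
eef_rot: [0.153, -3.137, 0.0]
contact_force: [0.9, -0.5, -0.8]
finger_gap: 0.002
finger_force: 0.0
[[388.71939522 276.33574677]
 [387.90031539 283.36949248]] [[222.54556056 241.35772282]
 [224.19915355 243.77209332]]
```

View pics/c1.png

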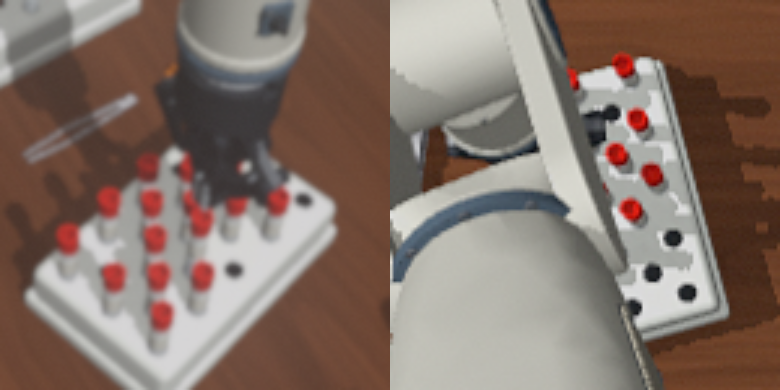

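The left half of the crop (scene view) shows the fingertips, near (389,278), just above the proud cap at (387,284). They are aligned, so I'll descend slowly and watch the force.

```bash
python3 -m crank '[[0,0,0.3,0,0,0,0],[0,0,0.6,0,0,0,0],[0,0,0.9,0,0,0,0],[0,0,1.2,0,0,0,0],[0,0,1.5,0,0,0,0],[0,0,1.7,0,0,0,0],[0,0,1.9,0,0,0,0],[0,0,2.1,0,0,0,0],[0,0,2.1,0,0,0,0]]'
python3 -m crank '[[0,0,0.1,0,0,0,0],[0,0,0.2,0,0,0,0],[0,0,0.3,0,0,0,0],[0,0,0.4,0,0,0,0],[0,0,0.5,0,0,0,0],[0,0,0.6,0,0,0,0]]'
python3 -m crank '[[0,0,0.1,0,0,0,0],[0,0,0.2,0,0,0,0],[0,0,0.3,0,0,0,0],[0,0,0.4,0,0,0,0],[0,0,0.5,0,0,0,0],[0,0,0.6,0,0,0,0]]'
```

```text
clock: 3.28
position: [0.5394, 0.2219, 0.1608]
eef_rot: [0.153, -3.137, 0.0]
contact_force: [-0.5, -0.8, -0.2]
finger_gap: 0.0
finger_force: 0.0
clock: 3.78
position: [0.5396, 0.2221, 0.1555]
eef_rot: [-0.153, 3.138, 0.0]
contact_force: [-0.6, -1.1, 4.2]
finger_gap: -0.003
finger_force: 1.9
clock: 4.28
position: [0.5396, 0.222, 0.1492]
eef_rot: [-0.153, 3.138, 0.0]
contact_force: [-0.1, -0.2, 3.3]
finger_gap: 0.003
finger_force: 1.9
```

```bash
python3 -m crank '[[0,0,0.1,0,0,0,0],[0,0,0.2,0,0,0,0],[0,0,0.3,0,0,0,0],[0,0,0.4,0,0,0,0],[0,0,0.5,0,0,0,0],[0,0,0.6,0,0,0,0],[0,0,0.7,0,0,0,0],[0,0,0.8,0,0,0,0],[0,0,0.9,0,0,0,0],[0,0,1.0,0,0,0,0]]'
python3 -m crank '[[0,0,0.05,0,0,0,0],[0,0,0.1,0,0,0,0],[0,0,0.15,0,0,0,0],[0,0,0.2,0,0,0,0],[0,0,0.25,0,0,0,0]]'
python3 -m crank '[[0,0,0.03,0,0,0,0],[0,0,0.06,0,0,0,0],[0,0,0.09,0,0,0,0],[0,0,0.12,0,0,0,0]]'
```

```text
clock: 5.12
position: [0.5396, 0.222, 0.1392]
eef_rot: [-0.153, 3.138, 0.0]
contact_force: [0.6, 0.3, 4.1]
finger_gap: -0.001
finger_force: 1.9
clock: 5.53
position: [0.5396, 0.222, 0.1368]
eef_rot: [-0.153, 3.138, 0.0]
contact_force: [0.3, 0.1, 3.7]
finger_gap: -0.003
finger_force: 1.9
clock: 5.87
position: [0.5396, 0.222, 0.1356]
eef_rot: [-0.153, 3.138, 0.0]
contact_force: [0.5, 0.8, 4.3]
finger_gap: -0.0
finger_force: 1.9
```

```bash
python3 -m crank '[[0,0,0.03,0,0,0,0],[0,0,0.06,0,0,0,0],[0,0,0.09,0,0,0,0]]'
python3 -m crank '[[0,0,0.03,0,0,0,0],[0,0,0.06,0,0,0,0]]'
```

```text
clock: 6.12
position: [0.5396, 0.222, 0.1347]
eef_rot: [-0.153, 3.138, 0.0]
contact_force: [-0.0, -0.3, 3.5]
finger_gap: -0.0
finger_force: 1.9
clock: 6.28
position: [0.5396, 0.222, 0.1341]
eef_rot: [-0.153, 3.138, 0.0]
contact_force: [0.4, 0.4, 4.4]
finger_gap: 0.004
finger_force: 2.4
```

```bash
python3 -m crank '[[0,0,0.02,0,0,0,0],[0,0,0.02,0,0,0,0]]'
```

```text
clock: 6.45
position: [0.5396, 0.222, 0.134]
eef_rot: [-0.153, 3.138, 0.0]
contact_force: [0.0, 0.4, 5.8]
finger_gap: -0.006
finger_force: 2.8
```

The stop is reached: force is rising and height has stalled at TCP 0.134. I'll withdraw straight up and go to the right tube.

```bash
python3 -m crank '[[0,0,-0.2,0,0,0,0],[0,0,-0.6,0,0,0,0],[0,0,-1.5,0,0,0,0],[0,0,-3,0,0,0,0],[0,0,-5,0,0,0,0],[0,0,-7,0,0,0,0],[0,0,-9,0,0,0,0],[0,0,-10.5,0,0,0,0],[0,0,-11,0,0,0,0]]'
python3 -m crank '[[0.2,-1,0,0,0,0,0],[0.6,-3,0,0,0,0,0],[1.3,-6,0,0,0,0,0],[1.9,-9,0,0,0,0,0],[2.6,-12,0,0,0,0,0],[3.2,-15,0,0,0,0,0],[3.8,-18,0,0,0,0,0],[4.5,-21,0,0,0,0,0],[5.1,-24,0,0,0,0,0],[5.7,-27,0,0,0,0,0],[6.4,-30,0,0,0,0,0],[6.8,-32,0,0,0,0,0],[7.0,-33.1,0,0,0,0,0],[7.0,-33.1,0,0,0,0,0],[7.0,-33.1,0,0,0,0,0]]'
python3 w.py '[.5018,-.1145,.185]'
```

```text
clock: 7.2
position: [0.5405, 0.2224, 0.247]
eef_rot: [-0.152, 3.134, 0.002]
contact_force: [0.9, 0.5, 0.5]
finger_gap: -0.001
finger_force: 0.0
clock: 8.45
position: [0.5014, -0.1143, 0.2432]
eef_rot: [0.15, -3.137, -0.001]
contact_force: [0.1, 0.4, -0.9]
finger_gap: -0.0
finger_force: 0.0
8.45 [ 0.50142285 -0.11427126  0.2431983 ] [ 0.11565191  0.41372757 -0.91116596] -0.00048595308586284994 -1.8939393776482503
[[-9.954e-01 -9.560e-02 -1.200e-03]
 [-9.560e-02  9.954e-01  7.000e-04]
 [ 1.100e-03  8.000e-04 -1.000e+00]]
cm in tool [-0.04 -0.03  5.82]
```

```bash
python3 -m crank '[[0,0,0.5,0,0,0,0],[0,0,1.5,0,0,0,0],[0,0,3,0,0,0,0],[0,0,4.2,0,0,0,0],[0,0,5.2,0,0,0,0],[0,0,5.9,0,0,0,0],[0,0,6.2,0,0,0,0],[0,0,6.2,0,0,0,0]]'
python3 - <<'E'
from h import *
S=save("scene","pics/s2.png")
p=sense()["position"]; print(p); tip=[p[0],p[1],p[2]-.014]
print(proj(S,[tip,[.5018,-.1145,.149]]))
a=cv2.resize(S["img"][120:250,240:380],(560,520)); cv2.imwrite("pics/c2.png",a[:,:,::-1])
E
```

```text
clock: 9.12
position: [0.5017, -0.1138, 0.181]
eef_rot: [0.153, -3.137, -0.001]
contact_force: [0.4, -0.2, 0.4]
finger_gap: -0.001
finger_force: 0.0
[ 0.50204126 -0.11395916  0.18168387]
[[321.64132517 172.11295408]
 [321.65333777 177.50476601]]
```

View pics/c2.png

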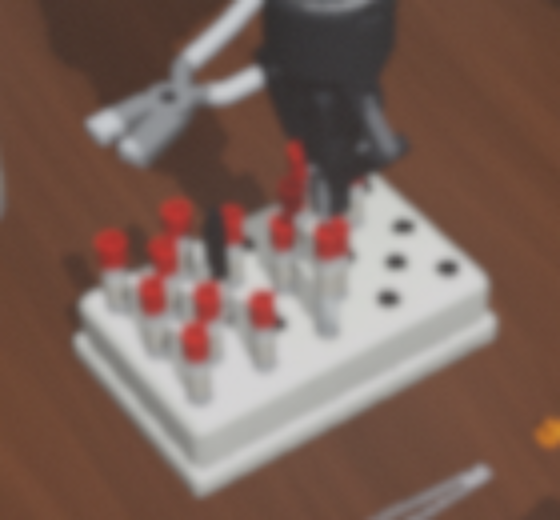

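The fingertips, at about (323,173), are directly above the proud right cap at (322.5,179), and the marker is well clear. Descending.

```bash
python3 -m crank '[[0,0,0.3,0,0,0,0],[0,0,0.6,0,0,0,0],[0,0,0.9,0,0,0,0],[0,0,1.1,0,0,0,0],[0,0,1.2,0,0,0,0],[0,0,1.3,0,0,0,0],[0,0,1.4,0,0,0,0],[0,0,1.5,0,0,0,0],[0,0,1.6,0,0,0,0],[0,0,1.7,0,0,0,0],[0,0,1.8,0,0,0,0],[0,0,1.9,0,0,0,0],[0,0,2.0,0,0,0,0],[0,0,2.1,0,0,0,0],[0,0,2.2,0,0,0,0]]'
python3 -m crank '[[0,0,0.1,0,0,0,0],[0,0,0.2,0,0,0,0],[0,0,0.3,0,0,0,0],[0,0,0.4,0,0,0,0],[0,0,0.5,0,0,0,0],[0,0,0.6,0,0,0,0]]'
python3 -m crank '[[0,0,0.1,0,0,0,0],[0,0,0.2,0,0,0,0],[0,0,0.3,0,0,0,0],[0,0,0.4,0,0,0,0],[0,0,0.5,0,0,0,0],[0,0,0.6,0,0,0,0],[0,0,0.7,0,0,0,0],[0,0,0.8,0,0,0,0],[0,0,0.9,0,0,0,0],[0,0,1.0,0,0,0,0]]'
```

```text
clock: 10.42
position: [0.502, -0.1142, 0.1599]
eef_rot: [-0.153, 3.138, -0.0]
contact_force: [-0.4, -0.1, 3.8]
finger_gap: -0.004
finger_force: 1.9
clock: 10.92
position: [0.5021, -0.1142, 0.1538]
eef_rot: [-0.153, 3.138, -0.0]
contact_force: [0.3, -0.3, 3.1]
finger_gap: -0.005
finger_force: 1.9
clock: 11.75
position: [0.5021, -0.1142, 0.1438]
eef_rot: [-0.153, 3.138, -0.0]
contact_force: [0.3, -0.3, 4.0]
finger_gap: 0.002
finger_force: 1.9
```

```bash
python3 -m crank '[[0,0,0.1,0,0,0,0],[0,0,0.2,0,0,0,0],[0,0,0.3,0,0,0,0],[0,0,0.4,0,0,0,0],[0,0,0.5,0,0,0,0],[0,0,0.6,0,0,0,0],[0,0,0.7,0,0,0,0]]'
python3 -m crank '[[0,0,0.05,0,0,0,0],[0,0,0.1,0,0,0,0],[0,0,0.15,0,0,0,0],[0,0,0.2,0,0,0,0]]'
python3 -m crank '[[0,0,0.03,0,0,0,0],[0,0,0.06,0,0,0,0],[0,0,0.06,0,0,0,0]]'
```

```text
clock: 12.33
position: [0.5021, -0.1142, 0.1368]
eef_rot: [-0.153, 3.138, -0.0]
contact_force: [0.6, -0.2, 3.9]
finger_gap: -0.003
finger_force: 1.9
clock: 12.67
position: [0.5021, -0.1142, 0.1349]
eef_rot: [-0.153, 3.138, -0.0]
contact_force: [0.5, -0.3, 4.6]
finger_gap: 0.0
finger_force: 1.9
clock: 12.92
position: [0.502, -0.1142, 0.1342]
eef_rot: [-0.153, 3.138, -0.0]
contact_force: [0.0, -0.1, 2.8]
finger_gap: -0.007
finger_force: 1.4
```

```bash
python3 -m crank '[[0,0,0.03,0,0,0,0],[0,0,0.03,0,0,0,0]]'
python3 -m crank '[[0,0,-0.2,0,0,0,0],[0,0,-0.6,0,0,0,0],[0,0,-1.5,0,0,0,0],[0,0,-3,0,0,0,0],[0,0,-5,0,0,0,0],[0,0,-7,0,0,0,0],[0,0,-9,0,0,0,0],[0,0,-10.5,0,0,0,0],[0,0,-11,0,0,0,0]]'
python3 -m crank '[[0,2,0,0,0,0,0],[0,5,0,0,0,0,0],[0,9,0,0,0,0,0],[0,13,0,0,0,0,0],[0,17,0,0,0,0,0],[0,21,0,0,0,0,0],[0,25,0,0,0,0,0],[0,29,0,0,0,0,0],[0,33,0,0,0,0,0],[0,37,0,0,0,0,0],[0,41,0,0,0,0,0],[0,45,0,0,0,0,0],[0,48,0,0,0,0,0],[0,50,0,0,0,0,0],[0,50,0,0,0,0,0],[0,50,0,0,0,0,0],[0,50,0,0,0,0,0]]'
python3 - <<'E'
from m import *
T=save("top","pics/t3.png");S=save("scene","pics/s3.png")
a,_=blobs(T,(195,195,420,320))
for q in ([.5389,.2227],[.5018,-.1145]):
    for z in (.1145,.125,.14):
        e=np.linalg.norm(proj(T,[q+[z]])-a,axis=1); print(q,z,e.min().round(2),a[e.argmin()].round(1))
A=cv2.resize(S["img"][145:360,240:450],(420,430)); B=cv2.resize(T["img"][195:320,200:300],(344,430)); cv2.imwrite("pics/c3.png",np.hstack([A,B])[:,:,::-1])
E
```

```text
clock: 13.08
position: [0.5021, -0.1142, 0.1341]
eef_rot: [-0.153, 3.138, -0.0]
contact_force: [0.4, 0.0, 3.9]
finger_gap: -0.003
finger_force: 2.0
clock: 13.83
position: [0.503, -0.1144, 0.247]
eef_rot: [-0.153, 3.134, -0.002]
contact_force: [-1.3, -0.1, -0.3]
finger_gap: -0.0
finger_force: 0.0
clock: 15.25
position: [0.4531, 0.3825, 0.2435]
eef_rot: [0.153, -3.137, 0.002]
contact_force: [0.2, -0.4, -0.7]
finger_gap: 0.002
finger_force: 0.0
[0.5389, 0.2227] 0.1145 0.09 [226.1 246. ]
[0.5389, 0.2227] 0.125 1.08 [226.1 246. ]
[0.5389, 0.2227] 0.14 2.62 [226.1 246. ]
[0.5018, -0.1145] 0.1145 0.05 [357.2 259.7]
[0.5018, -0.1145] 0.125 0.78 [357.2 259.7]
[0.5018, -0.1145] 0.14 1.85 [357.2 259.7]
```

View pics/c3.png

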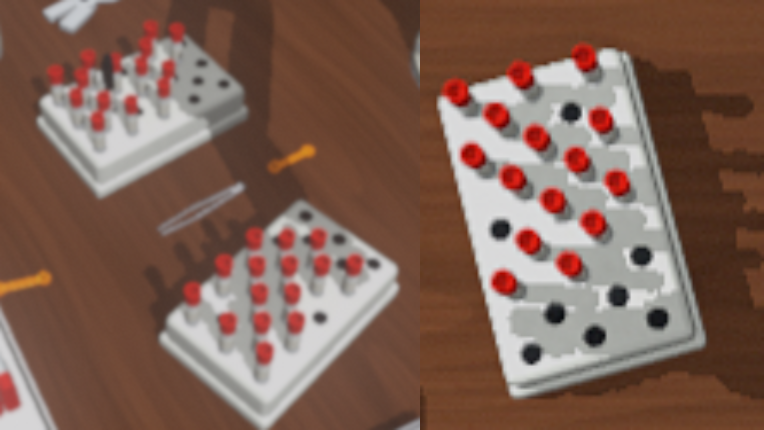

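Both tubes are now level with the rest. Their blobs at (226.1,246.0) and (357.2,259.7) match the seated height to within 0.1 px, and the racks, marker and nearby items look unmoved.

```bash
python3 -c "from station import *; print(finish_job())"
```

```text
the job is handed in; nothing more can be done
None
```

I pressed both proud tubes, one in each rack, fully home at about 4–6 N and withdrew the arm clear. The final images show both caps level with the rest and nothing visibly moved. The job is handed in, but no verdict came back.

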